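Start the jewellery cleaner

ROBOT

A 6-joint arm with a two-finger parallel gripper is mounted at the origin on the work surface. World frame = base frame: x ahead of the robot, y to its left, z up, the work surface at z = 0. Lengths are in m, angles in rad, forces in N, time in s.
With the tool pointing down it reaches from about 0.25 to 0.85 m from the base axis. Payload 12.5 kg.
Tool frame: the origin (TCP) lies at the very end of the fingers, on their centre line; the grasp point (between the pads) lies 19 mm behind it (ctrl.grip_point_offset is the distance from the TCP to the grasp point, in m); z points along the fingers, y is the line along which they close (so a half turn about z gives the same grasp; the last joint's range is limited). The gripper opens to 93 mm and grips with 3 to 60 N. Pads are 15 mm wide; open, the fingers measure 128 mm over their backs; the gripper's body (75 mm by 188 mm) begins 65 mm behind the grasp point.
Start: joints at [-1.245, 0.351, 1.652, -0, 1.139, -0.085], TCP at [0.22, -0.504, 0.219] pointing down, gripper open.
Joint ranges: [-2.75, 2.75], [-0.79, 2.1], [0.01, 2.65], [-1.57, 4.71], [0.07, 3.14], [-2.87, 2.87]. Speed limits (rad/s): [2.22, 2.22, 2.79, 3.14, 3.14, 3.14].

INTERFACE

Orientations are given as [roll, pitch, yaw] about the fixed x, y, z axes, in that order (R = Rz(yaw) Ry(pitch) Rx(roll)).
In Python, from station import ctrl gives the robot as it stands. The module is installed in compiled form; this text tells all that it offers.
- The arm moves only by the tool send_rows, never from a script. Its argument "increments" is a list of rows, each an object with "gripper": the opening, from -1 (shut) to 1 (fully open); "translation": the shift along the world's x, y, z in mm, a list of three; "yaw": the turn about the world's z in rad. A call has 1 to 8 rows; each row shifts and turns the commanded pose from where the row before left it; what a row does not reach is not made up. A row lasts 1/8 s, in which the tool goes at most 62.5 mm and 10.7 degrees, less where a joint would pass 70% of its speed; a pose out of reach is approached as far as the arm can. A call with a gripper value outside its range is refused whole. The fingers move at their own pace and stop on an object; "squeeze" is the grip in N (left out, the last holds). Time passes only in rows, so rows that do not move let the fingers close. It gives the time, the measured TCP pose, the force, the opening and the grip force at its end, in the units of the state.
- ctrl.read_state(): the state, without advancing time (a new reading comes with each control period).
- ctrl.capture(name): name is "scene" or "top" or "wrist"; returns a dict with "color" (400x640x3 uint8, blue, green, red), "camera_matrix" (3x3 intrinsics, pixels), "rvec" (rotation vector, rad) and "tvec" (3), from world to camera coordinates, as OpenCV has them. Camera axes: x right, y down, z forward; pixel columns grow to the right and rows downward; lengths in m; the calibration is good to about 2 mm. A picture is of the moment at which its call begins. There is no depth.
- ctrl.finish_job(): hands the job in; it is judged then, once.
The state is a dict: "clock": time; "joint_positions": joint angles; "qvel": joint speeds; "joint_torque": joint torques, N m; "position": TCP position; "tcp_rot": TCP orientation; "contact_force": force on the tool from outside, world axes, zero at the start; "ft_torque": the same for the moment, N m; "gripper_width": opening from 0.0 (shut) to 1.0 (fully open); "grasp_force": force on a finger pad.
Only numpy, scipy, OpenCV 4.12 (cv2) and the standard library are available. Lean on these libraries where they do the work, as an engineer would, in place of code of your own. Each camera call takes 0.05 s, during which the arm holds its last target. There are 200 camera calls.

TASK

Put the blue lid on the blue cleaning tank so that it sits level and fully home, and let go of it; only then start the cleaner at the sloped console by pressing the yellow, then the blue, then the green key, one at a time. Press each key gently all the way down to its stop, without ramming it, and let it spring back up before the next. Do not press the red key, and leave the orange lid and the other loose things where they are.

Things in the scene. Friction and masses are not known exactly. Their poses are not given: they have to be found in the camera images.
- blue_tank: the blue-banded steel cleaning tank, fixed, open at the top: 124 mm outer diameter (128 mm at the band, 132 mm at the foot), 100 mm high, mouth 112 mm across. Origin: centre of its underside, z up
- blue_tank_rim (a point): centre of the blue tank's mouth, at the height of the rim (100 mm above the bench)
- blue_lid: loose lid, 0.18-0.35 kg: blue disc 124 mm across, 6 mm thick; under it a white plug 102 mm across, 8 mm high, for the tank's mouth (5 mm play all round); on top a black round knob 28 mm across, 34 mm high. Origin: centre of the plug's underside, z up; knob 14-48 mm above it. Fully home, the origin is 8 mm below the rim. Starts flat on the bench, knob up
- orange_lid: loose lid of another pot, not to be used: orange disc 94 mm across, same black knob, 48 mm high in all. Origin: centre of its underside
- orange_pot: fixed steel pot with an orange band, 92 mm across (100 mm at the band and foot), 80 mm high, open; not to be used. Origin: centre of its underside
- console: the fixed control console: grey panel, 150 by 300 mm, sloping down towards the robot (0.5 rad), on a black body. Origin: centre of its underside on the bench; the panel's middle is 70 mm above it, its far edge 106 mm, its near edge 34 mm. Four keys in one row along the console's y axis, 66 mm apart, at the panel's middle height; their order along the row differs every time
- key_yellow_base: the yellow round key (to be pressed first), in an aluminium bezel 54 mm across, 2 mm high. Origin: on the key's axis at the panel surface; z is the key's axis, square out of the panel, leaning 0.5 rad from vertical towards the robot; y runs along the row. The cap, 38 mm across, at rest stands 11 to 21 mm out of the panel: the height differs per key and run and is not reported; feel for it
- key_yellow (a joint): how far the yellow key is pressed: 0 at rest, 0.008 m at the hard stop. The spring pushes back with 3 N at first, 6.5 N at the stop; more than 45 N on the key counts as ramming
- key_blue_base: the blue round key (to be pressed second), in an aluminium bezel 54 mm across, 2 mm high. Origin: on the key's axis at the panel surface; z is the key's axis, square out of the panel, leaning 0.5 rad from vertical towards the robot; y runs along the row. The cap, 38 mm across, at rest stands 11 to 21 mm out of the panel: the height differs per key and run and is not reported; feel for it
- key_blue (a joint): how far the blue key is pressed: 0 at rest, 0.008 m at the hard stop. The spring pushes back with 3 N at first, 6.5 N at the stop; more than 45 N on the key counts as ramming
- key_green_base: the green round key (to be pressed third), in an aluminium bezel 54 mm across, 2 mm high. Origin: on the key's axis at the panel surface; z is the key's axis, square out of the panel, leaning 0.5 rad from vertical towards the robot; y runs along the row. The cap, 38 mm across, at rest stands 11 to 21 mm out of the panel: the height differs per key and run and is not reported; feel for it
- key_green (a joint): how far the green key is pressed: 0 at rest, 0.008 m at the hard stop. The spring pushes back with 3 N at first, 6.5 N at the stop; more than 45 N on the key counts as ramming
- key_red_base: the red round key (stop key, not to be pressed), in an aluminium bezel 54 mm across, 2 mm high. Origin: on the key's axis at the panel surface; z is the key's axis, square out of the panel, leaning 0.5 rad from vertical towards the robot; y runs along the row. The cap, 38 mm across, at rest stands 11 to 21 mm out of the panel: the height differs per key and run and is not reported; feel for it
- key_red (a joint): how far the red key is pressed: 0 at rest, 0.008 m at the hard stop. The spring pushes back with 3 N at first, 6.5 N at the stop; more than 45 N on the key counts as ramming
- graver_a: loose engraving tool lying on the bench: wooden mushroom handle and steel shaft, 135 mm long, 36 mm thick at most. Origin under its middle, x from handle to point. Leave alone
- graver_b: a second such engraving tool, 135 mm long. Leave alone
- pen: loose blue pen, 130 by 11 by 13 mm, lying along its x. Origin under its middle. Leave alone
- copper_dish: loose copper dome, 110 mm across, 36 mm high. Origin: centre of its underside. Leave alone
- loupe: loose black eye loupe standing upright, 42 mm across, 42 mm high. Origin: centre of its underside. Leave alone
There are look-alikes about, which are no part of the job. Several things have the shape of the blue_lid; the one meant has the colours described above.

How it is judged:
On the way, in this order (a step that is already met when the one before it is completed fails the run):
1. the blue lid lies level and fully home on the blue tank, let go (horizontal distance between blue_lid and blue_tank_rim below 0.01 m and z of blue_lid in the frame of blue_tank_rim between -0.0105 and -0.0055 m and angle between blue_lid's own z axis and vertical below 0.06 rad and contact force between the fingers and blue_lid below 0.5 N and linear speed of blue_lid below 0.03 m/s), for 0.2 s.
2. the yellow key is pressed at least 6.5 mm of its 8 mm stroke, all other keys up (value of joint key_yellow above 0.0065 m and value of joint each of key_blue, key_green, key_red below 0.002 m), for 0.05 s.
3. the yellow key has sprung back up (value of joint each of key_yellow, key_blue, key_green, key_red below 0.002 m), for 0.05 s.
4. the blue key is pressed at least 6.5 mm of its 8 mm stroke, all other keys up (value of joint key_blue above 0.0065 m and value of joint each of key_yellow, key_green, key_red below 0.002 m), for 0.05 s.
5. the blue key has sprung back up (all of step 3), for 0.05 s.
6. the green key is pressed at least 6.5 mm of its 8 mm stroke, all other keys up (value of joint key_green above 0.0065 m and value of joint each of key_yellow, key_blue, key_red below 0.002 m), for 0.05 s.
7. the green key has sprung back up (all of step 5), for 0.05 s.
At the end, for the whole second after the job is handed in: The blue lid rests level (within 0.06 rad) on the blue tank, its centre within 10 mm of the mouth's centre and its plug 5.5 to 10.5 mm below the rim, at rest; all four keys are up (less than 2 mm down); the orange lid, gravers, pen, copper dome and loupe are within 30 mm of where they started (all of step 7 and horizontal distance between blue_lid and blue_tank_rim below 0.01 m and z of blue_lid in the frame of blue_tank_rim between -0.0105 and -0.0055 m and angle between blue_lid's own z axis and vertical below 0.06 rad and linear speed of blue_lid below 0.02 m/s and distance of each of orange_lid, graver_a, graver_b, pen, copper_dish, loupe from where it was at the start of the episode below 0.03 m); the robot touches nothing.
It fails at once if the red key is pressed (value of joint key_red above 0.003 m).
It fails at once if a key is pressed while the blue lid is not on the tank (value of joint any of key_yellow, key_blue, key_green, key_red above 0.003 m and not (horizontal distance between blue_lid and blue_tank_rim below 0.01 m and z of blue_lid in the frame of blue_tank_rim below -0.0055 m)).
It fails at once if a key is rammed with more than 45 N (contact force between anything else and key_yellow_base above 45 N or contact force between anything else and key_blue_base above 45 N or contact force between anything else and key_green_base above 45 N or contact force between anything else and key_red_base above 45 N).
It fails at once if another loose thing is shifted by more than 30 mm (distance of any of orange_lid, graver_a, graver_b, pen, copper_dish, loupe from where it was at the start of the episode above 0.03 m).
It also fails if it takes over 64 s, if anything falls off the work surface, if the arm or the gripper's body presses on something with over 40 N, if the wrist force passes 120 N, or if a joint passes its speed limit or range.

## Working session

There is one attempt and no reset: what is moved stays moved. The work goes in short steps, Python scripts to look and compute and a tool call to move; the robot and the scene stay as the last step left them, time stands still between calls to the robot, and variables do not carry over. Pictures are saved under pics/ and viewed, at most 10 in all, crops included, and the job is handed in when it is done.

Besides the shell and the picture viewer there is one more tool, called after "Request:" by a JSON object that holds its "method" and its "body". send_rows: Moves the arm, as the interface text tells. Its arguments: {"type":"object","properties":{"increments":{"type":"array","items":{"type":"object","properties":{"gripper":{"type":"number"},"translation":{"type":"array","items":{"type":"number"}},"yaw":{"type":"number"}}}},"squeeze":{"type":"number"}},"required":["increments"]}

```bash
mkdir -p pics; cat > h.py <<'E'
import numpy as np,cv2
from station import ctrl
def cap(n,f):
    c=ctrl.capture(n); cv2.imwrite(f'pics/{f}.png',c['color']); np.savez(f'pics/{f}.npz',**c); return c
def ray(c,u,v,z):
    K=np.array(c['camera_matrix']);R=cv2.Rodrigues(np.array(c['rvec'],float))[0];t=np.array(c['tvec']).ravel()
    o=-R.T@t; p=cv2.undistortPoints(np.array([[[u,v]]],float),K,None).ravel()
    d=R.T@np.array([p[0],p[1],1]); return o+d*(z-o[2])/d[2]
def proj(c,P):
    return cv2.projectPoints(np.array(P,float).reshape(-1,3),np.array(c['rvec'],float),np.array(c['tvec'],float),np.array(c['camera_matrix']),None)[0].reshape(-1,2)
E
python3 - <<'E'
from h import *
print(ctrl.read_state())
for n in('scene','top'):
    c=cap(n,n+'0');R=cv2.Rodrigues(np.array(c['rvec'],float))[0];print(n,-R.T@np.array(c['tvec']).ravel(),c['camera_matrix'])
a=cv2.imread('pics/scene0.png');b=cv2.imread('pics/top0.png')
E
```

```text
{'clock': 0.0, 'joint_positions': array([-1.24458285e+00,  3.51217712e-01,  1.65244281e+00,  3.60350508e-05,
        1.13910370e+00, -8.45830350e-02]), 'qvel': array([-1.72691369e-03,  6.78554286e-04, -9.10267492e-04,  3.31989916e-04,
       -5.03515120e-05, -9.07601227e-04]), 'joint_torque': array([ 8.24814579e-04, -4.97315454e+01, -2.85247940e+01,  7.00083794e-02,
        2.57100369e-02, -6.85797727e-05]), 'position': array([ 0.21956327, -0.50388734,  0.21810446]), 'tcp_rot': array([-3.14042803e+00, -1.31571611e-04,  4.10781343e-01]), 'contact_force': array([ 0.60334044, -0.78971824, -0.59180159]), 'ft_torque': array([ 0.02588267, -0.0311619 , -0.03899989]), 'grasp_force': 0.0, 'gripper_width': 0.9997269811631224}
scene [1.23054623 0.23591351 0.85195588] [[418.07557824   0.         322.5833081 ]
 [  0.         418.07557824 185.94136431]
 [  0.           0.           1.        ]]
top [0.47807894 0.02467769 1.32540822] [[407.93125984   0.         321.05443969]
 [  0.         407.93125984 203.05103345]
 [  0.           0.           1.        ]]
```

View pics/top0.png

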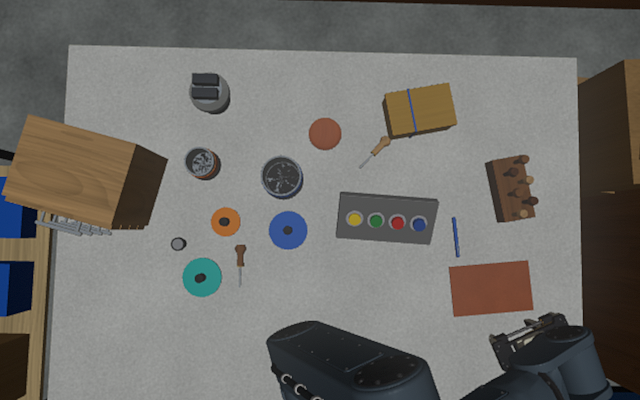

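View pics/scene0.png

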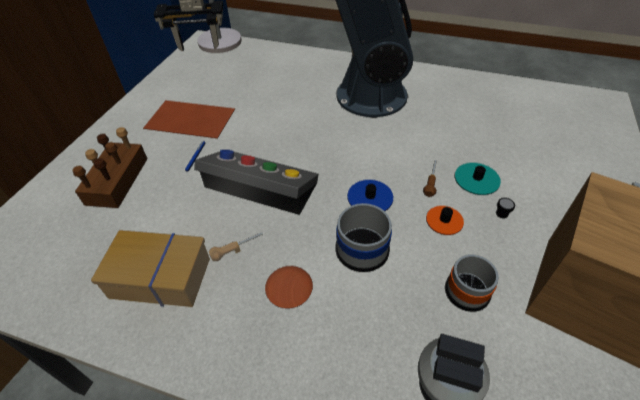

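The lid candidates in the top view are blue (288,230), teal (202,277) and orange (225,221). The blue disc with a black knob fits the description. Next I measure everything and confirm the choice in a crop.

```bash
cat > m.py <<'E'
from h import *
C={n:dict(np.load(f'pics/{n}0.npz')) for n in('top','scene')}
def blobs(c,lo,hi,amin=40):
    h=cv2.cvtColor(c['color'],cv2.COLOR_BGR2HSV);m=cv2.inRange(h,np.array(lo),np.array(hi))
    n,l,s,ce=cv2.connectedComponentsWithStats(m);return [(s[i,4],ce[i].round(1),s[i,:4]) for i in range(1,n) if s[i,4]>=amin],m
rng={'blue':((105,120,60),(125,255,255)),'green':((50,100,50),(75,255,255)),'yellow':((22,120,90),(32,255,255)),'red':((0,160,90),(5,255,255))}
for n,c in C.items():
    for k,(lo,hi) in rng.items():
        print(n,k,[(a,*p) for a,p,s in blobs(c,lo,hi)[0] if 100<p[0]<560])
c=C['top']
# blue disc: enclosing circle
_,m=blobs(c,*rng['blue'])
for ct in cv2.findContours(m,cv2.RETR_EXTERNAL,cv2.CHAIN_APPROX_NONE)[0]:
    if cv2.contourArea(ct)>600:
        e=cv2.fitEllipse(cv2.convexHull(ct));print('hull ell',e,ray(c,*e[0],.014))
k=np.array
h=cv2.cvtColor(c['color'],cv2.COLOR_BGR2HSV)
big=cv2.resize(c['color'][140:290,160:450],None,fx=2.7,fy=2.7,interpolation=cv2.INTER_CUBIC);cv2.imwrite('pics/crop1.png',big)
E
python3 m.py
```

```text
top blue [(np.int32(48), np.float64(411.3), np.float64(108.5)), (np.int32(1056), np.float64(287.7), np.float64(229.9)), (np.int32(113), np.float64(418.7), np.float64(224.6)), (np.int32(93), np.float64(455.1), np.float64(234.5))]
top green [(np.int32(106), np.float64(375.8), np.float64(220.8))]
top yellow [(np.int32(107), np.float64(354.3), np.float64(218.9))]
top red [(np.int32(104), np.float64(397.3), np.float64(222.6))]
scene blue [(np.int32(96), np.float64(194.1), np.float64(156.9)), (np.int32(98), np.float64(225.8), np.float64(153.9)), (np.int32(844), np.float64(370.6), np.float64(194.2)), (np.int32(130), np.float64(363.0), np.float64(246.1))]
scene green [(np.int32(92), np.float64(269.1), np.float64(166.1))]
scene yellow [(np.int32(96), np.float64(291.5), np.float64(172.4))]
scene red [(np.int32(72), np.float64(246.6), np.float64(159.6))]
hull ell ((287.6219177246094, 229.8649444580078), (37.39250564575195, 37.591312408447266), 47.332008361816406) [0.4766878  0.10886259 0.014     ]
hull ell ((7.155043125152588, 210.659912109375), (29.747079849243164, 69.49665832519531), 173.49777221679688) [0.52062041 0.99967819 0.014     ]
```

View pics/crop1.png

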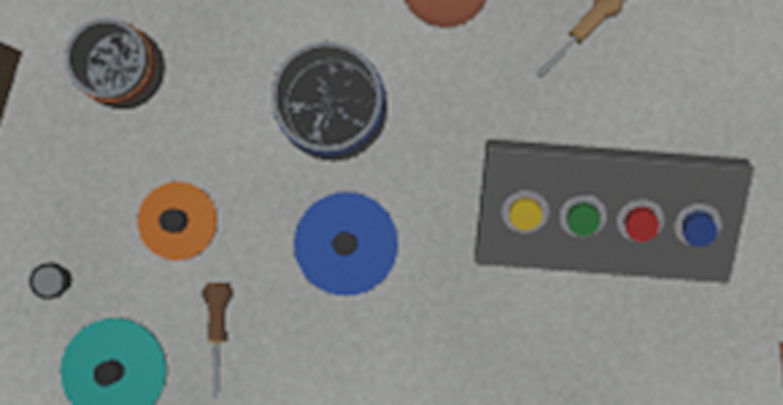

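The crop confirms it: the blue disc with the black knob is at (288,230), next to the blue-banded tank whose mouth is near (282,176). The key row, left to right, is yellow, green, red, blue.

```bash
cat > m2.py <<'E'
from h import *
C={n:dict(np.load(f'pics/{n}0.npz')) for n in('top','scene')}
for n,(x0,y0,x1,y1) in {'top':(255,150,310,202),'scene':(325,190,405,250)}.items():
    c=C[n];g=cv2.cvtColor(c['color'],cv2.COLOR_BGR2GRAY)
    for th in(70,85,100):
        m=np.zeros_like(g);m[y0:y1,x0:x1]=(g[y0:y1,x0:x1]<th)*255
        for ct in cv2.findContours(m,cv2.RETR_EXTERNAL,cv2.CHAIN_APPROX_NONE)[0]:
            if cv2.contourArea(ct)>200:
                e=cv2.fitEllipse(cv2.convexHull(ct));pts=np.array([ray(c,*p[0],.1)[:2] for p in cv2.convexHull(ct)],np.float32)
                print(n,th,np.round(e[0]+e[1],1),cv2.minEnclosingCircle(pts))
px={'yellow':((354.3,218.9),(291.5,172.4)),'green':((375.8,220.8),(269.1,166.1)),'red':((397.3,222.6),(246.6,159.6)),'blue':((418.7,224.6),(225.8,153.9)),'lid':((287.7,229.9),(370.6,194.2))}
P=[np.array(C[n]['camera_matrix'])@np.c_[cv2.Rodrigues(C[n]['rvec'].astype(float))[0],C[n]['tvec'].ravel()] for n in C]
for k,(a,b) in px.items():
    X=cv2.triangulatePoints(P[0],P[1],np.array(a),np.array(b)).ravel();X=X[:3]/X[3];print(k,X.round(4),[ (proj(C[n],X)[0]-q).round(1) for n,q in zip(C,(a,b))])
E
python3 m2.py
```

```text
top 70 [280.4 175.1  35.5  36. ] ((0.6415688991546631, 0.12926924228668213), 0.05465255677700043)
top 85 [280.4 175.   36.2  36.3] ((0.6415916681289673, 0.12936198711395264), 0.055579718202352524)
top 100 [280.3 175.1  37.1  37.4] ((0.6413159370422363, 0.12908881902694702), 0.056969527155160904)
scene 70 [363.  238.2  53.8 119. ] ((0.6842008233070374, 0.13504531979560852), 0.06452175229787827)
scene 70 [364.1 224.5  37.4  48.8] ((0.6423434019088745, 0.12822310626506805), 0.055526770651340485)
scene 70 [370.  196.8  32.7  45.1] ((0.5569949150085449, 0.12166145443916321), 0.054568614810705185)
scene 85 [363.1 237.2  55.7  75. ] ((0.6823137998580933, 0.13623356819152832), 0.06667474657297134)
scene 85 [364.1 224.5  38.2  49.4] ((0.6419143080711365, 0.1282646507024765), 0.056204903870821)
scene 85 [370.  197.   32.4  45.6] ((0.5570034384727478, 0.12156945466995239), 0.05464452505111694)
scene 100 [363.9 232.   55.3 127.6] ((0.6251291632652283, 0.1243935152888298), 0.1104041039943695)
yellow [ 0.5143 -0.0988  0.0777] [array([ 0.2, -0.1]), array([0.2, 0. ])]
green [ 0.5098 -0.1648  0.0782] [array([ 0.2, -0.1]), array([0.2, 0. ])]
red [ 0.5059 -0.2314  0.0804] [array([ 0.5, -0.2]), array([0.6, 0. ])]
blue [ 0.5011 -0.2972  0.0798] [array([ 0.4, -0.2]), array([0.5, 0. ])]
lid [0.4765 0.1087 0.0195] [array([-0.1,  0. ]), array([-0.2, -0. ])]
```

Request:
{"method": "send_rows", "body": {"increments": [{"gripper": 1,"translation": [16,38,0],"yaw": -0.026},{"gripper": 1,"translation": [16,38,0],"yaw": -0.026},{"gripper": 1,"translation": [16,38,0],"yaw": -0.026},{"gripper": 1,"translation": [16,38,0],"yaw": -0.026},{"gripper": 1,"translation": [16,38,0],"yaw": -0.026},{"gripper": 1,"translation": [16,38,0],"yaw": -0.026},{"gripper": 1,"translation": [16,38,0],"yaw": -0.026},{"gripper": 1,"translation": [16,38,0],"yaw": -0.026}], "squeeze": 25}}

```text
clock: 1.1
position: [0.3479, -0.1989, 0.2185]
tcp_rot: [-3.141, 0.0, 0.202]
contact_force: [1.2, -0.6, 0.4]
gripper_width: 1.006
grasp_force: 0.0
```

Request:
{"method": "send_rows", "body": {"increments": [{"gripper": 1,"translation": [16,38,0],"yaw": -0.026},{"gripper": 1,"translation": [16,38,0],"yaw": -0.026},{"gripper": 1,"translation": [16,38,0],"yaw": -0.026},{"gripper": 1,"translation": [16,38,0],"yaw": -0.026},{"gripper": 1,"translation": [16,38,0],"yaw": -0.026},{"gripper": 1,"translation": [16,38,0],"yaw": -0.026},{"gripper": 1,"translation": [16,38,0],"yaw": -0.026},{"gripper": 1,"translation": [0,0,0],"yaw": 0}]}}

```text
clock: 2.1
position: [0.46, 0.0675, 0.2183]
tcp_rot: [-3.141, 0.001, 0.023]
contact_force: [0.4, -1.1, 0.3]
gripper_width: 0.998
grasp_force: 0.0
```

Request:
{"method": "send_rows", "body": {"increments": [{"gripper": 1,"translation": [8,21,0],"yaw": -0.023},{"gripper": 1,"translation": [9,20,0],"yaw": 0},{"gripper": 1,"translation": [0,0,-40],"yaw": 0},{"gripper": 1,"translation": [0,0,-40],"yaw": 0},{"gripper": 1,"translation": [0,0,-40],"yaw": 0},{"gripper": 1,"translation": [0,0,-30],"yaw": 0},{"gripper": 1,"translation": [0,0,0],"yaw": 0},{"gripper": 1,"translation": [0,0,0],"yaw": 0}]}}

```text
clock: 3.1
position: [0.4772, 0.1064, 0.0697]
tcp_rot: [-3.142, -0.001, -0.002]
contact_force: [0.6, -0.2, -0.0]
gripper_width: 0.997
grasp_force: 0.0
```

```bash
python3 -c "
from h import *
c=cap('wrist','w1');print(proj(c,[[.4766,.1088,.048],[.4766,.1088,.014]]),ctrl.read_state()['position'])"
```

```text
[[311.48139161 228.05247916]
 [312.01901263 212.75628702]] [0.47738333 0.10660775 0.06996361]
```

View pics/w1.png

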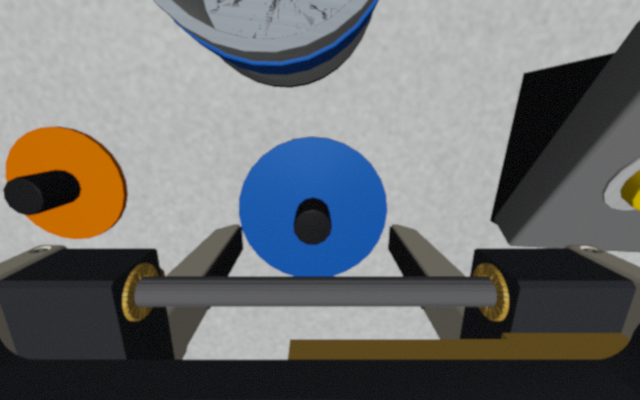

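The wrist view shows the blue lid's knob at (312,228) between the open fingers, where I predicted it. Now I lower, grip and lift.

Request:
{"method": "send_rows", "body": {"increments": [{"gripper": 1,"translation": [0,2,-25],"yaw": 0},{"gripper": 1,"translation": [0,0,-24],"yaw": 0},{"gripper": 1,"translation": [0,0,0],"yaw": 0},{"gripper": 0,"translation": [0,0,0],"yaw": 0},{"gripper": -0.6,"translation": [0,0,0],"yaw": 0},{"gripper": -1,"translation": [0,0,0],"yaw": 0},{"gripper": -1,"translation": [0,0,0],"yaw": 0},{"gripper": -1,"translation": [0,0,0],"yaw": 0}], "squeeze": 30}}

```text
clock: 4.15
position: [0.4767, 0.1088, 0.0197]
tcp_rot: [-3.142, -0.0, -0.002]
contact_force: [0.4, 0.3, -0.1]
gripper_width: 0.51
grasp_force: 0.0
```

Request:
{"method": "send_rows", "body": {"increments": [{"gripper": -1,"translation": [0,0,0],"yaw": 0},{"gripper": -1,"translation": [0,0,10],"yaw": 0},{"gripper": -1,"translation": [0,0,25],"yaw": 0},{"gripper": -1,"translation": [0,0,35],"yaw": 0},{"gripper": -1,"translation": [0,0,35],"yaw": 0},{"gripper": -1,"translation": [0,0,25],"yaw": 0},{"gripper": -1,"translation": [0,0,10],"yaw": 0},{"gripper": -1,"translation": [0,0,0],"yaw": 0}]}}

```text
clock: 5.15
position: [0.4766, 0.1088, 0.1597]
tcp_rot: [-3.142, -0.0, -0.002]
contact_force: [-0.4, 0.4, -2.4]
gripper_width: 0.293
grasp_force: 30.0
```

Request:
{"method": "send_rows", "body": {"increments": [{"gripper": -1,"translation": [15,2,0],"yaw": 0},{"gripper": -1,"translation": [30,4,0],"yaw": 0},{"gripper": -1,"translation": [35,4,0],"yaw": 0},{"gripper": -1,"translation": [35,4,0],"yaw": 0},{"gripper": -1,"translation": [30,4,0],"yaw": 0},{"gripper": -1,"translation": [20,2,0],"yaw": 0},{"gripper": -1,"translation": [0,0,0],"yaw": 0},{"gripper": -1,"translation": [0,0,0],"yaw": 0}]}}

```text
clock: 6.15
position: [0.641, 0.1287, 0.1585]
tcp_rot: [3.141, 0.002, -0.002]
contact_force: [-0.3, -0.0, -2.8]
gripper_width: 0.297
grasp_force: 30.0
```

```bash
python3 -c "
from h import *
s=ctrl.read_state();print(s['position'],s['gripper_width'],s['contact_force'])
cap('scene','s2');cap('wrist','w2');cap('top','t2')
a=cv2.imread('pics/s2.png')[90:290,270:470];b=cv2.imread('pics/w2.png')
cv2.imwrite('pics/j2.png',np.hstack([cv2.resize(a,(400,400)),cv2.resize(b,(400,250),interpolation=3)[:].copy() if 0 else cv2.copyMakeBorder(cv2.resize(b,(400,250)),0,150,0,0,0)]))
for n,z in(('s2',.140+.014),('w2',.14+.008)):
    c=dict(np.load(f'pics/{n}.npz'));h=cv2.cvtColor(c['color'],cv2.COLOR_BGR2HSV);m=cv2.inRange(h,(105,120,40),(125,255,255))
    for ct in cv2.findContours(m,0,1)[0]:
        if cv2.contourArea(ct)>500:
            P=np.array([ray(c,*p[0],z)[:2] for p in cv2.convexHull(ct)],np.float32);print(n,cv2.boundingRect(ct),cv2.minEnclosingCircle(P))
"
```

```text
[0.64099428 0.12872783 0.15854985] 0.2966204625990613 [-0.25770029 -0.03753921 -2.83930978]
s2 (338, 194, 55, 42) ((0.6532779932022095, 0.1304677277803421), 0.06183205917477608)
s2 (87, 0, 96, 93) ((0.15160012245178223, -0.9426451921463013), 0.3840194046497345)
w2 (288, 257, 55, 20) ((0.6126083135604858, 0.12864823639392853), 0.01942834071815014)
w2 (227, 130, 177, 120) ((0.6483057141304016, 0.12855879962444305), 0.06078727915883064)
```

View pics/j2.png

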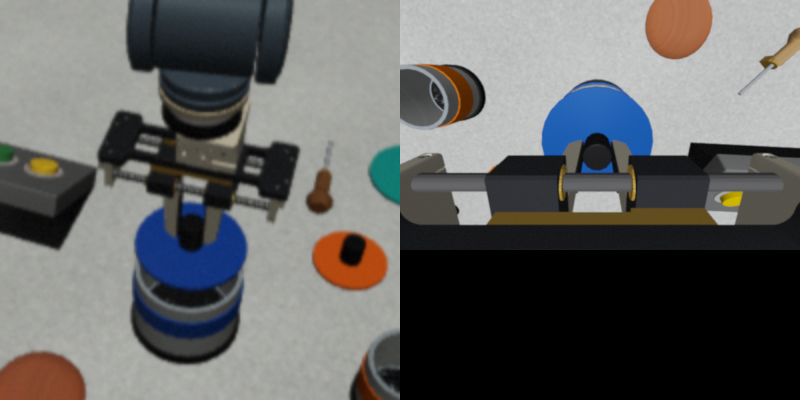

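```bash
python3 -c "
from h import *
import sys
C={n:dict(np.load(f'pics/{n}.npz')) for n in('s2','w2')}
for n in C:
    c=C[n];h=cv2.cvtColor(c['color'],cv2.COLOR_BGR2HSV);m=cv2.inRange(h,(105,120,40),(125,255,255))
    ct=max([q for q in cv2.findContours(m,0,1)[0] if cv2.boundingRect(q)[0]>200],key=cv2.contourArea)[:,0]
    print(n,'ext',ct[ct[:,0].argmin()],ct[ct[:,0].argmax()],ct[ct[:,1].argmin()],ct[ct[:,1].argmax()])
    t=np.linspace(0,2*np.pi,73)
    for til in(0,.05,.1,.15):
        # rotation about y through knob grip point; +til lowers +x side
        r=np.c_[.062*np.cos(t),.062*np.sin(t),0*t-.027];R=cv2.Rodrigues(np.array([0,til,0.]))[0]
        q=proj(c,r@R.T+[.641,.1287,.1775+.003])
        q2=proj(c,(r-[0,0,.006])@R.T+[.641,.1287,.1775+.003]);
        print(til,q.min(0).round(),q.max(0).round(),q2.min(0).round(),q2.max(0).round())
"
```

```text
s2 ext [338 207] [392 219] [350 194] [363 235]
0 [337. 187.] [394. 231.] [337. 189.] [394. 232.]
0.05 [337. 186.] [394. 231.] [337. 188.] [394. 233.]
0.1 [338. 185.] [395. 231.] [338. 186.] [394. 233.]
0.15 [338. 184.] [395. 232.] [338. 185.] [394. 233.]
w2 ext [227 223] [403 231] [308 130] [231 249]
0 [220. 140.] [410. 317.] [223. 140.] [407. 311.]
0.05 [220. 142.] [409. 321.] [223. 142.] [406. 316.]
0.1 [221. 145.] [409. 326.] [223. 145.] [406. 321.]
0.15 [221. 147.] [409. 330.] [224. 147.] [406. 325.]
```

```bash
python3 -c "
from h import *
C=[dict(np.load(f'pics/{n}.npz')) for n in('w2','s2')]
P=[np.array(c['camera_matrix'])@np.c_[cv2.Rodrigues(c['rvec'].astype(float))[0],c['tvec'].ravel()] for c in C]
print(proj(C[0],[.641,.1287,.188]))
for a,b in(((314,130),(363.5,235.5)),((227,222),(392.5,217)),((403.5,230),(338,209))):
    X=cv2.triangulatePoints(P[0],P[1],np.array(a,float),np.array(b,float)).ravel();X=X[:3]/X[3];print(X.round(4),[(proj(c,X)[0]-q).round(1) for c,q in zip(C,(a,b))])
w=C[0]['color'][100:270,200:430];s=C[1]['color'][170:280,320:410]
cv2.imwrite('pics/j3.png',np.hstack([cv2.resize(w,(460,340),interpolation=2),cv2.resize(s,(278,340),interpolation=2)]))
"
```

```text
[[314.69764092 262.33038625]]
[0.7071 0.1374 0.1425] [array([-13.2,   2.5]), array([-1.8, -0.1])]
[0.648  0.1886 0.1512] [array([-3.4,  3.4]), array([-0.6,  0.4])]
[0.6323 0.0623 0.119 ] [array([-3.7, -1.3]), array([-0.5, -0.4])]
```

View pics/j3.png

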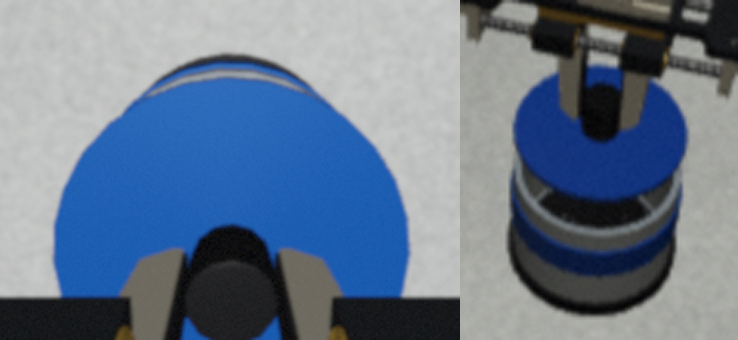

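The lid is held level above the tank; the disc's far edge is at about (315,139) in the wrist view against a predicted 140. Now I lower it gently.

Request:
{"method": "send_rows", "body": {"increments": [{"gripper": -1,"translation": [0.6,0.3,-10],"yaw": 0},{"gripper": -1,"translation": [0,0,-13],"yaw": 0},{"gripper": -1,"translation": [0,0,-8],"yaw": 0},{"gripper": -1,"translation": [0,0,-4],"yaw": 0},{"gripper": -1,"translation": [0,0,-3],"yaw": 0},{"gripper": -1,"translation": [0,0,-3],"yaw": 0},{"gripper": -1,"translation": [0,0,0],"yaw": 0},{"gripper": -1,"translation": [0,0,0],"yaw": 0}]}}

```text
clock: 7.3
position: [0.6425, 0.1291, 0.1213]
tcp_rot: [-3.142, -0.001, -0.002]
contact_force: [-10.2, -0.8, 16.8]
gripper_width: 0.297
grasp_force: 30.0
```

```bash
cat > lid.py <<'E'
from h import *
import sys
c=cap('scene',sys.argv[1]);h=cv2.cvtColor(c['color'],cv2.COLOR_BGR2HSV);m=cv2.inRange(h,(105,120,40),(125,255,255));m[:,:300]=0
for ct in cv2.findContours(m,0,1)[0]:
    if cv2.contourArea(ct)>400:
        for z in(.106,.109,.112):
            P=np.array([ray(c,*p[0],z)[:2] for p in cv2.convexHull(ct)],np.float32);print(z,cv2.boundingRect(ct),cv2.minEnclosingCircle(P))
cv2.imwrite('pics/%s_c.png'%sys.argv[1],cv2.resize(c['color'][150:290,300:440],(560,560),interpolation=2))
E
python3 lid.py s4
```

```text
0.106 (337, 205, 55, 54) ((0.6621358394622803, 0.134107306599617), 0.07798726111650467)
0.109 (337, 205, 55, 54) ((0.664421796798706, 0.13451671600341797), 0.0776740163564682)
0.112 (337, 205, 55, 54) ((0.6667078137397766, 0.1349262148141861), 0.07736083120107651)
```

View pics/s4_c.png

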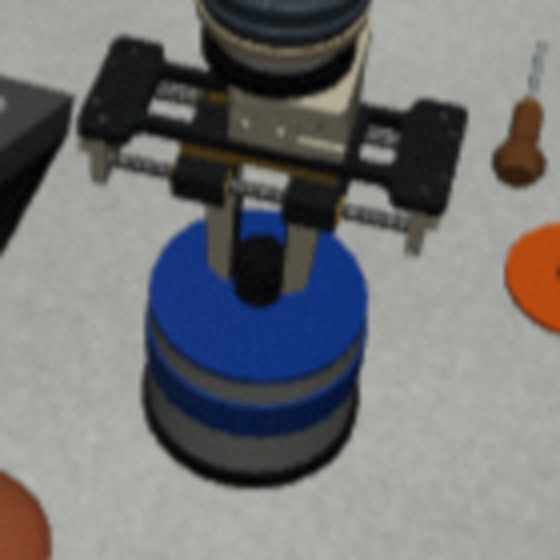

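```bash
python3 -c "
from h import *
c=dict(np.load('pics/s4.npz'));t=np.linspace(0,6.29,200)
for z in(.106,.100,.114,.108):
    q=proj(c,np.c_[.6416+.062*np.cos(t),.129+.062*np.sin(t),0*t+z]);print(z,q.min(0),q.max(0))
print((np.diff(c['color'][238:256,362:366].mean(1).astype(int),axis=0)!=999).shape, c['color'][238:256,363])
"
```

```text
0.106 [337.14568158 201.373285  ] [392.07095385 244.379035  ]
0.1 [337.12960104 203.03950805] [391.80215632 245.99567184]
0.114 [337.16735288 199.12874194] [392.4332379  242.19918129]
0.108 [337.15107455 200.81461853] [392.16110579 243.83669596]
(17, 3) [[128  54  21]
 [127  52  18]
 [128  53  20]
 [128  52  18]
 [127  53  20]
 [125  49  17]
 [108  46  18]
 [ 84  42  26]
 [ 69  58  53]
 [ 68  70  68]
 [ 67  70  68]
 [ 68  69  66]
 [ 78  68  62]
 [ 92  53  38]
 [ 84  38  18]
 [ 64  25  10]
 [ 59  22   7]
 [ 59  23   6]]
```

The lid's edge at row 244–246 matches a home lid (244.4 for the top edge, 246.0 for the bottom). I relieve the preload, release and rise.

Request:
{"method": "send_rows", "body": {"increments": [{"gripper": -1,"translation": [0,0,2],"yaw": 0},{"gripper": -1,"translation": [0,0,0],"yaw": 0},{"gripper": 0.0,"translation": [0,0,0],"yaw": 0},{"gripper": 0.3,"translation": [0,0,0],"yaw": 0},{"gripper": 0.5,"translation": [0,0,0],"yaw": 0},{"gripper": 0.5,"translation": [0,0,0],"yaw": 0},{"gripper": 0.5,"translation": [0,0,5],"yaw": 0},{"gripper": 0.5,"translation": [0,0,20],"yaw": 0}]}}

```text
clock: 8.35
position: [0.6417, 0.129, 0.1457]
tcp_rot: [3.141, 0.002, -0.002]
contact_force: [0.3, 0.2, 0.5]
gripper_width: 0.75
grasp_force: 0.0
```

Request:
{"method": "send_rows", "body": {"increments": [{"gripper": 0.5,"translation": [0,0,30],"yaw": 0},{"gripper": 0.5,"translation": [0,0,30],"yaw": 0},{"gripper": 0.5,"translation": [0,0,20],"yaw": 0},{"gripper": -1,"translation": [-20,-30,0],"yaw": 0},{"gripper": -1,"translation": [-22,-40,0],"yaw": 0},{"gripper": -1,"translation": [-22,-40,0],"yaw": 0},{"gripper": -1,"translation": [-22,-40,0],"yaw": 0},{"gripper": -1,"translation": [-22,-40,0],"yaw": -0.066}]}}

```text
clock: 9.35
position: [0.5337, -0.0622, 0.2273]
tcp_rot: [3.141, -0.002, -0.069]
contact_force: [0.7, 0.2, 0.2]
gripper_width: 0.261
grasp_force: 0.0
```

```bash
python3 lid.py s5; python3 - <<'E'
from h import *
c=cap('top','t5');m=cv2.inRange(cv2.cvtColor(c['color'],cv2.COLOR_BGR2HSV),(105,120,60),(125,255,255))
for ct in cv2.findContours(m,0,1)[0]:
    if cv2.contourArea(ct)>600:
        P=np.array([ray(c,*p[0],.106)[:2] for p in cv2.convexHull(ct)],np.float32);print('top',cv2.minEnclosingCircle(P))
print(ctrl.read_state()['contact_force'])
# key geometry
a=np.array([-.0664,-.998]);ax=np.array([-np.sin(.5)*.9978,np.sin(.5)*.0664,np.cos(.5)])
print(ax)
for n in('top0','scene0'):
    c=dict(np.load(f'pics/{n}.npz'))
    print(n)
    for k,u in (('yellow',{'top0':(354.3,218.9),'scene0':(291.5,172.4)}),('green',{'top0':(375.8,220.8),'scene0':(269.1,166.1)}),('red',{'top0':(397.3,222.6),'scene0':(246.6,159.6)}),('blue',{'top0':(418.7,224.6),'scene0':(225.8,153.9)})):
        print(k,ray(c,*u[n],.080).round(4),ray(c,*u[n],.086).round(4))
E
```

```text
0.106 (337, 203, 55, 56) ((0.661188006401062, 0.1335524618625641), 0.07897335290908813)
0.109 (337, 203, 55, 56) ((0.6634777784347534, 0.13396412134170532), 0.07865612208843231)
0.112 (337, 203, 55, 56) ((0.6657675504684448, 0.13437578082084656), 0.07833892852067947)
top ((0.5289959907531738, 0.9238836765289307), 0.09498130530118942)
top ((0.6410048007965088, 0.12691514194011688), 0.06296462565660477)
[-0.44731001  0.03758437 -0.43107054]
[-0.4783708   0.03183386  0.87758256]
top0
yellow [ 0.5141 -0.0981  0.08  ] [ 0.5139 -0.0975  0.086 ]
green [ 0.5095 -0.164   0.08  ] [ 0.5094 -0.1631  0.086 ]
red [ 0.5053 -0.23    0.08  ] [ 0.5052 -0.2288  0.086 ]
blue [ 0.5005 -0.2958  0.08  ] [ 0.5004 -0.2942  0.086 ]
scene0
yellow [ 0.5165 -0.0983  0.08  ] [ 0.5221 -0.0957  0.086 ]
green [ 0.5116 -0.1643  0.08  ] [ 0.5172 -0.1612  0.086 ]
red [ 0.5059 -0.2332  0.08  ] [ 0.5115 -0.2295  0.086 ]
blue [ 0.5015 -0.2984  0.08  ] [ 0.5072 -0.2942  0.086 ]
```

View pics/s5_c.png

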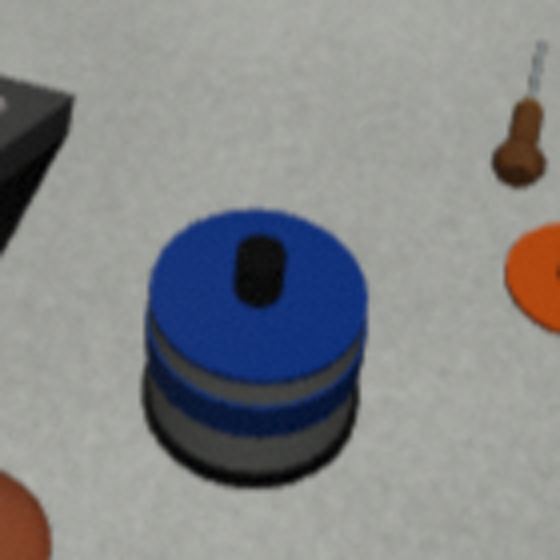

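The lid sits level and home, with the disc spanning rows 202 to 245.5 against a predicted 201–246. Now the yellow key.

Request:
{"method": "send_rows", "body": {"increments": [{"gripper": -1,"translation": [-18,-18,0],"yaw": 0},{"gripper": -1,"translation": [-17,-17,0],"yaw": 0},{"gripper": -1,"translation": [0,0,-30],"yaw": 0},{"gripper": -1,"translation": [0,0,-40],"yaw": 0},{"gripper": -1,"translation": [0,0,-35],"yaw": 0},{"gripper": -1,"translation": [0,0,-15],"yaw": 0},{"gripper": -1,"translation": [0,0,0],"yaw": 0},{"gripper": -1,"translation": [0,0,0],"yaw": 0}]}}

```text
clock: 10.45
position: [0.5002, -0.096, 0.1071]
tcp_rot: [3.141, -0.002, -0.068]
contact_force: [-0.1, 0.0, -0.1]
gripper_width: 0.008
grasp_force: 0.0
```

Request:
{"method": "send_rows", "body": {"increments": [{"gripper": -1,"translation": [-8,-1,0],"yaw": 0},{"gripper": -1,"translation": [2.4,-0.1,-4.4],"yaw": 0},{"gripper": -1,"translation": [2.4,-0.2,-4.4],"yaw": 0},{"gripper": -1,"translation": [2.4,-0.1,-4.4],"yaw": 0},{"gripper": -1,"translation": [1.0,-0.1,-1.8],"yaw": 0},{"gripper": -1,"translation": [0.5,0,-0.9],"yaw": 0},{"gripper": -1,"translation": [0,0,0],"yaw": 0}]}}

```text
clock: 11.32
position: [0.5, -0.0974, 0.0897]
tcp_rot: [-3.142, 0.0, -0.068]
contact_force: [0.1, 0.1, 0.1]
gripper_width: 0.004
grasp_force: 0.0
```

Request:
{"method": "send_rows", "body": {"increments": [{"gripper": -1,"translation": [0.5,0,-0.9],"yaw": 0},{"gripper": -1,"translation": [0.5,-0.1,-0.9],"yaw": 0},{"gripper": -1,"translation": [0,0,0],"yaw": 0}]}}

```text
clock: 11.7
position: [0.501, -0.0975, 0.0879]
tcp_rot: [-3.142, -0.0, -0.068]
contact_force: [0.7, 0.4, -0.3]
gripper_width: 0.006
grasp_force: 0.0
```

Request:
{"method": "send_rows", "body": {"increments": [{"gripper": -1,"translation": [0.5,0,-0.9],"yaw": 0},{"gripper": -1,"translation": [0.5,-0.1,-0.9],"yaw": 0},{"gripper": -1,"translation": [0,0,0],"yaw": 0}]}}

```text
clock: 12.08
position: [0.502, -0.0976, 0.0861]
tcp_rot: [3.142, 0.0, -0.068]
contact_force: [0.0, 0.7, 0.1]
gripper_width: 0.006
grasp_force: 0.0
```

Request:
{"method": "send_rows", "body": {"increments": [{"gripper": -1,"translation": [0.5,0,-0.9],"yaw": 0},{"gripper": -1,"translation": [0.5,-0.1,-0.9],"yaw": 0},{"gripper": -1,"translation": [0,0,0],"yaw": 0}]}}

```text
clock: 12.45
position: [0.503, -0.0977, 0.0843]
tcp_rot: [-3.142, 0.0, -0.068]
contact_force: [-0.6, -0.7, 0.2]
gripper_width: 0.005
grasp_force: 0.0
```

Request:
{"method": "send_rows", "body": {"increments": [{"gripper": -1,"translation": [0.5,0,-0.9],"yaw": 0},{"gripper": -1,"translation": [0.5,-0.1,-0.9],"yaw": 0},{"gripper": -1,"translation": [0,0,0],"yaw": 0}]}}

```text
clock: 12.82
position: [0.504, -0.0978, 0.0824]
tcp_rot: [-3.142, 0.0, -0.068]
contact_force: [0.0, -0.1, 0.3]
gripper_width: 0.008
grasp_force: 0.0
```

Request:
{"method": "send_rows", "body": {"increments": [{"gripper": -1,"translation": [0.5,0,-0.9],"yaw": 0},{"gripper": -1,"translation": [0.5,-0.1,-0.9],"yaw": 0},{"gripper": -1,"translation": [0,0,0],"yaw": 0}]}}

```text
clock: 13.2
position: [0.505, -0.0979, 0.0808]
tcp_rot: [-3.142, 0.0, -0.068]
contact_force: [-1.6, -0.3, 2.9]
gripper_width: 0.004
grasp_force: 1.6
```

Request:
{"method": "send_rows", "body": {"increments": [{"gripper": -1,"translation": [0.5,0,-0.9],"yaw": 0},{"gripper": -1,"translation": [0.5,-0.1,-0.9],"yaw": 0},{"gripper": -1,"translation": [0,0,0],"yaw": 0}]}}

```text
clock: 13.58
position: [0.506, -0.098, 0.0789]
tcp_rot: [-3.142, 0.0, -0.068]
contact_force: [-1.9, 1.4, 2.9]
gripper_width: 0.005
grasp_force: 2.0
```

Request:
{"method": "send_rows", "body": {"increments": [{"gripper": -1,"translation": [0.5,0,-0.9],"yaw": 0},{"gripper": -1,"translation": [0.5,-0.1,-0.9],"yaw": 0},{"gripper": -1,"translation": [0,0,0],"yaw": 0}]}}

```text
clock: 13.95
position: [0.507, -0.0981, 0.0771]
tcp_rot: [-3.142, 0.0, -0.068]
contact_force: [-2.7, 0.8, 3.6]
gripper_width: 0.001
grasp_force: 2.5
```

Request:
{"method": "send_rows", "body": {"increments": [{"gripper": -1,"translation": [0.5,0,-0.9],"yaw": 0},{"gripper": -1,"translation": [0.5,-0.1,-0.9],"yaw": 0},{"gripper": -1,"translation": [0,0,0],"yaw": 0}]}}

```text
clock: 14.32
position: [0.5079, -0.0982, 0.0753]
tcp_rot: [-3.141, 0.0, -0.068]
contact_force: [-2.0, 1.9, 5.5]
gripper_width: 0.006
grasp_force: 2.9
```

Request:
{"method": "send_rows", "body": {"increments": [{"gripper": -1,"translation": [0.5,0,-0.9],"yaw": 0},{"gripper": -1,"translation": [0,0,0],"yaw": 0}]}}

```text
clock: 14.58
position: [0.5084, -0.0982, 0.0745]
tcp_rot: [-3.142, 0.0, -0.068]
contact_force: [-3.7, 2.0, 6.9]
gripper_width: 0.005
grasp_force: 3.7
```

Request:
{"method": "send_rows", "body": {"increments": [{"gripper": -1,"translation": [0.5,0,-0.9],"yaw": 0},{"gripper": -1,"translation": [0,0,0],"yaw": 0}]}}

```text
clock: 14.82
position: [0.5086, -0.0982, 0.0741]
tcp_rot: [-3.142, 0.001, -0.068]
contact_force: [-7.3, 2.4, 15.4]
gripper_width: 0.006
grasp_force: 8.8
```

The yellow key is at its stop, at 17 N. I retreat, then go over to blue.

Request:
{"method": "send_rows", "body": {"increments": [{"gripper": -1,"translation": [-2.5,0.2,4.5],"yaw": 0},{"gripper": -1,"translation": [-5,0.3,9],"yaw": 0},{"gripper": -1,"translation": [-5.5,0.3,10],"yaw": 0},{"gripper": -1,"translation": [-5,0.4,9.5],"yaw": 0},{"gripper": -1,"translation": [0,0,20],"yaw": 0},{"gripper": -1,"translation": [0,0,0],"yaw": 0}]}}

```text
clock: 15.58
position: [0.4916, -0.0973, 0.1278]
tcp_rot: [3.141, -0.003, -0.068]
contact_force: [-0.2, -0.2, 0.3]
gripper_width: 0.004
grasp_force: 0.0
```

Request:
{"method": "send_rows", "body": {"increments": [{"gripper": -1,"translation": [-2,-28,0],"yaw": 0},{"gripper": -1,"translation": [-2,-35,0],"yaw": 0},{"gripper": -1,"translation": [-2,-35,0],"yaw": 0},{"gripper": -1,"translation": [-2,-35,0],"yaw": 0},{"gripper": -1,"translation": [-2,-35,0],"yaw": 0},{"gripper": -1,"translation": [-2,-30,0],"yaw": 0},{"gripper": -1,"translation": [0,0,0],"yaw": 0},{"gripper": -1,"translation": [0,0,0],"yaw": 0}]}}

```text
clock: 16.58
position: [0.4787, -0.2943, 0.1259]
tcp_rot: [-3.141, 0.001, -0.068]
contact_force: [0.0, -0.3, -0.3]
gripper_width: 0.007
grasp_force: 0.0
```

Request:
{"method": "send_rows", "body": {"increments": [{"gripper": -1,"translation": [0,-0.9,-10],"yaw": 0},{"gripper": -1,"translation": [0,0,-9],"yaw": 0},{"gripper": -1,"translation": [2.4,-0.1,-4.4],"yaw": 0},{"gripper": -1,"translation": [2.4,-0.2,-4.4],"yaw": 0},{"gripper": -1,"translation": [2.4,-0.1,-4.4],"yaw": 0},{"gripper": -1,"translation": [1.0,-0.1,-1.8],"yaw": 0},{"gripper": -1,"translation": [1.0,-0.1,-1.8],"yaw": 0},{"gripper": -1,"translation": [0,0,0],"yaw": 0}]}}

```text
clock: 17.58
position: [0.4882, -0.2965, 0.0907]
tcp_rot: [3.142, -0.0, -0.068]
contact_force: [0.3, -0.8, -0.1]
gripper_width: 0.008
grasp_force: 0.0
```

Request:
{"method": "send_rows", "body": {"increments": [{"gripper": -1,"translation": [0.5,0,-0.9],"yaw": 0},{"gripper": -1,"translation": [0.5,-0.1,-0.9],"yaw": 0},{"gripper": -1,"translation": [0,0,0],"yaw": 0}]}}

```text
clock: 17.95
position: [0.4891, -0.2966, 0.0891]
tcp_rot: [3.142, 0.0, -0.068]
contact_force: [0.1, -0.7, 2.2]
gripper_width: 0.005
grasp_force: 1.4
```

Request:
{"method": "send_rows", "body": {"increments": [{"gripper": -1,"translation": [0.5,0,-0.9],"yaw": 0},{"gripper": -1,"translation": [0.5,-0.1,-0.9],"yaw": 0},{"gripper": -1,"translation": [0,0,0],"yaw": 0}]}}

```text
clock: 18.32
position: [0.4902, -0.2967, 0.0871]
tcp_rot: [3.142, -0.0, -0.068]
contact_force: [-2.0, 0.6, 3.6]
gripper_width: 0.002
grasp_force: 1.9
```

Request:
{"method": "send_rows", "body": {"increments": [{"gripper": -1,"translation": [0.5,0,-0.9],"yaw": 0},{"gripper": -1,"translation": [0.5,-0.1,-0.9],"yaw": 0},{"gripper": -1,"translation": [0,0,0],"yaw": 0}]}}

```text
clock: 18.7
position: [0.4912, -0.2968, 0.0853]
tcp_rot: [-3.142, -0.0, -0.068]
contact_force: [-2.0, -0.5, 4.3]
gripper_width: 0.004
grasp_force: 2.3
```

Request:
{"method": "send_rows", "body": {"increments": [{"gripper": -1,"translation": [0.5,0,-0.9],"yaw": 0},{"gripper": -1,"translation": [0.5,-0.1,-0.9],"yaw": 0},{"gripper": -1,"translation": [0,0,0],"yaw": 0}]}}

```text
clock: 19.08
position: [0.4922, -0.2969, 0.0835]
tcp_rot: [-3.142, 0.0, -0.068]
contact_force: [-1.8, 1.7, 4.5]
gripper_width: 0.005
grasp_force: 2.7
```

Request:
{"method": "send_rows", "body": {"increments": [{"gripper": -1,"translation": [0.5,0,-0.9],"yaw": 0},{"gripper": -1,"translation": [0,0,0],"yaw": 0}]}}

```text
clock: 19.32
position: [0.4927, -0.2969, 0.0826]
tcp_rot: [-3.142, 0.0, -0.068]
contact_force: [-2.8, 0.4, 5.6]
gripper_width: 0.007
grasp_force: 2.9
```

Request:
{"method": "send_rows", "body": {"increments": [{"gripper": -1,"translation": [0.5,0,-0.9],"yaw": 0},{"gripper": -1,"translation": [0,0,0],"yaw": 0}]}}

```text
clock: 19.58
position: [0.493, -0.2969, 0.082]
tcp_rot: [-3.142, 0.0, -0.068]
contact_force: [-4.0, 2.0, 7.9]
gripper_width: 0.002
grasp_force: 4.6
```

Request:
{"method": "send_rows", "body": {"increments": [{"gripper": -1,"translation": [0.4,0,-0.7],"yaw": 0},{"gripper": -1,"translation": [0,0,0],"yaw": 0}]}}

```text
clock: 19.82
position: [0.4932, -0.297, 0.0817]
tcp_rot: [3.142, 0.001, -0.068]
contact_force: [-7.3, 2.0, 14.5]
gripper_width: 0.004
grasp_force: 8.1
```

The blue key is at its stop, at 16 N. I retreat to green, passing high over red.

Request:
{"method": "send_rows", "body": {"increments": [{"gripper": -1,"translation": [-2.5,0.2,4.5],"yaw": 0},{"gripper": -1,"translation": [-5,0.3,9],"yaw": 0},{"gripper": -1,"translation": [-6.5,0.4,12],"yaw": 0},{"gripper": -1,"translation": [0,0,20],"yaw": 0},{"gripper": -1,"translation": [0,0,0],"yaw": 0}]}}

```text
clock: 20.45
position: [0.48, -0.2965, 0.128]
tcp_rot: [3.14, -0.002, -0.068]
contact_force: [1.2, 1.0, -0.7]
gripper_width: 0.007
grasp_force: 0.0
```

Request:
{"method": "send_rows", "body": {"increments": [{"gripper": -1,"translation": [2,30,0],"yaw": 0},{"gripper": -1,"translation": [2,38,0],"yaw": 0},{"gripper": -1,"translation": [2,38,0],"yaw": 0},{"gripper": -1,"translation": [2,27,0],"yaw": 0},{"gripper": -1,"translation": [0,0,0],"yaw": 0},{"gripper": -1,"translation": [0,0,0],"yaw": 0}]}}

```text
clock: 21.2
position: [0.4875, -0.1636, 0.1263]
tcp_rot: [3.141, 0.0, -0.068]
contact_force: [-0.2, -0.2, -0.2]
gripper_width: 0.008
grasp_force: 0.0
```

Request:
{"method": "send_rows", "body": {"increments": [{"gripper": -1,"translation": [0,0.4,-10],"yaw": 0},{"gripper": -1,"translation": [0,0,-9],"yaw": 0},{"gripper": -1,"translation": [2.4,-0.1,-4.4],"yaw": 0},{"gripper": -1,"translation": [2.4,-0.2,-4.4],"yaw": 0},{"gripper": -1,"translation": [2.4,-0.1,-4.4],"yaw": 0},{"gripper": -1,"translation": [1.0,-0.1,-1.8],"yaw": 0},{"gripper": -1,"translation": [1.0,-0.1,-1.8],"yaw": 0},{"gripper": -1,"translation": [0,0,0],"yaw": 0}]}}

```text
clock: 22.2
position: [0.4968, -0.1632, 0.0907]
tcp_rot: [-3.142, 0.0, -0.068]
contact_force: [-0.4, 0.1, 0.9]
gripper_width: 0.006
grasp_force: 0.0
```

Request:
{"method": "send_rows", "body": {"increments": [{"gripper": -1,"translation": [0.5,0,-0.9],"yaw": 0},{"gripper": -1,"translation": [0.5,-0.1,-0.9],"yaw": 0},{"gripper": -1,"translation": [0,0,0],"yaw": 0}]}}

```text
clock: 22.58
position: [0.4978, -0.1633, 0.0889]
tcp_rot: [3.142, 0.0, -0.068]
contact_force: [0.5, 0.6, 0.7]
gripper_width: 0.004
grasp_force: 0.0
```

Request:
{"method": "send_rows", "body": {"increments": [{"gripper": -1,"translation": [0.5,0,-0.9],"yaw": 0},{"gripper": -1,"translation": [0.5,-0.1,-0.9],"yaw": 0},{"gripper": -1,"translation": [0,0,0],"yaw": 0}]}}

```text
clock: 22.95
position: [0.4987, -0.1634, 0.0871]
tcp_rot: [-3.142, 0.0, -0.068]
contact_force: [0.5, -0.5, -0.4]
gripper_width: 0.005
grasp_force: 0.0
```

Request:
{"method": "send_rows", "body": {"increments": [{"gripper": -1,"translation": [0.5,0,-0.9],"yaw": 0},{"gripper": -1,"translation": [0.5,-0.1,-0.9],"yaw": 0},{"gripper": -1,"translation": [0,0,0],"yaw": 0}]}}

```text
clock: 23.32
position: [0.4997, -0.1635, 0.0854]
tcp_rot: [-3.142, 0.0, -0.068]
contact_force: [-2.1, 1.4, 2.5]
gripper_width: 0.005
grasp_force: 1.4
```

Request:
{"method": "send_rows", "body": {"increments": [{"gripper": -1,"translation": [0.5,0,-0.9],"yaw": 0},{"gripper": -1,"translation": [0.5,-0.1,-0.9],"yaw": 0},{"gripper": -1,"translation": [0,0,0],"yaw": 0}]}}

```text
clock: 23.7
position: [0.5008, -0.1636, 0.0835]
tcp_rot: [-3.142, 0.0, -0.068]
contact_force: [-1.3, 1.9, 3.2]
gripper_width: 0.008
grasp_force: 1.8
```

Contact came at about 0.0858, so the stop should be near 0.0785.

Request:
{"method": "send_rows", "body": {"increments": [{"gripper": -1,"translation": [0.5,0,-0.9],"yaw": 0},{"gripper": -1,"translation": [0.5,-0.1,-0.9],"yaw": 0},{"gripper": -1,"translation": [0.5,0,-0.9],"yaw": 0},{"gripper": -1,"translation": [0.5,-0.1,-0.9],"yaw": 0},{"gripper": -1,"translation": [0,0,0],"yaw": 0}]}}

```text
clock: 24.32
position: [0.5027, -0.1638, 0.0799]
tcp_rot: [-3.141, 0.0, -0.068]
contact_force: [-3.0, 1.6, 4.8]
gripper_width: 0.005
grasp_force: 2.7
```

Request:
{"method": "send_rows", "body": {"increments": [{"gripper": -1,"translation": [0.5,0,-0.9],"yaw": 0},{"gripper": -1,"translation": [0,0,0],"yaw": 0}]}}

```text
clock: 24.58
position: [0.5032, -0.1638, 0.079]
tcp_rot: [-3.142, 0.0, -0.068]
contact_force: [-2.1, 1.6, 5.0]
gripper_width: 0.005
grasp_force: 2.9
```

Request:
{"method": "send_rows", "body": {"increments": [{"gripper": -1,"translation": [0.4,0,-0.7],"yaw": 0},{"gripper": -1,"translation": [0,0,0],"yaw": 0}]}}

```text
clock: 24.82
position: [0.5036, -0.1638, 0.0784]
tcp_rot: [-3.142, 0.0, -0.068]
contact_force: [-2.5, 1.4, 6.1]
gripper_width: 0.006
grasp_force: 3.1
```

Request:
{"method": "send_rows", "body": {"increments": [{"gripper": -1,"translation": [0.5,0,-0.9],"yaw": 0},{"gripper": -1,"translation": [0,0,0],"yaw": 0}]}}

```text
clock: 25.08
position: [0.5038, -0.1638, 0.078]
tcp_rot: [-3.142, 0.001, -0.068]
contact_force: [-7.7, 2.1, 14.4]
gripper_width: 0.009
grasp_force: 7.9
```

The green key is at its stop, at 16 N. I retreat clear.

Request:
{"method": "send_rows", "body": {"increments": [{"gripper": -1,"translation": [-2.5,0.2,4.5],"yaw": 0},{"gripper": -1,"translation": [-5,0.3,9],"yaw": 0},{"gripper": -1,"translation": [-6.5,0.4,12],"yaw": 0},{"gripper": -1,"translation": [0,0,30],"yaw": 0},{"gripper": -1,"translation": [0,0,30],"yaw": 0},{"gripper": -1,"translation": [0,0,20],"yaw": 0},{"gripper": -1,"translation": [0,0,0],"yaw": 0},{"gripper": -1,"translation": [0,0,0],"yaw": 0}]}}

```text
clock: 26.08
position: [0.4897, -0.1628, 0.1823]
tcp_rot: [-3.141, 0.001, -0.068]
contact_force: [-0.6, -0.1, 0.4]
gripper_width: 0.002
grasp_force: 0.0
```

```bash
python3 lid.py s6; python3 -c "
from h import *
a,b,z=[cv2.imread(f'pics/{n}.png').astype(int) for n in('s6','s5','scene0')]
for n,o in(('lid',b),):print((abs(a-o).max(2)[190:290,325:405]>25).sum())
for n,(u,v) in dict(orange=(445,219),pen=(195,156),dome=(289,286),loupe=(505,207),ga=(235,247),gb=(432,180)).items():print(n,(abs(a-z).max(2)[v-15:v+15,u-15:u+15]>40).sum())
s=ctrl.read_state();print(s['position'],s['contact_force'],s['clock']);print(ctrl.finish_job())"
```

```text
0.106 (337, 203, 55, 56) ((0.661188006401062, 0.1335524618625641), 0.07897335290908813)
0.109 (337, 203, 55, 56) ((0.6634777784347534, 0.13396412134170532), 0.07865612208843231)
0.112 (337, 203, 55, 56) ((0.6657675504684448, 0.13437578082084656), 0.07833892852067947)
0
orange 0
pen 0
dome 0
loupe 0
ga 0
gb 0
[ 0.48962318 -0.16276989  0.18203508] [0.189869   0.31818206 0.29802553] 26.125
the job is handed in; nothing more can be done
None
```

I put the blue lid on the tank, level and fully home, and let go. I then pressed yellow, blue and green in order, each to its stop at about 17 N or less, left the red key and the other loose things alone, and handed the job in at 26 s (no verdict was returned).

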